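# Biscuit into the canister with sprung tongs

## Robot

A 6-joint arm with a two-finger parallel gripper is mounted at the origin on the work surface. World frame = base frame: x ahead of the robot, y to its left, z up, the work surface at z = 0. Lengths are in m, angles in rad, forces in N, time in s.
With the tool pointing down it reaches from about 0.3 to 0.775 m from the base axis. Payload 14.6 kg.
Tool frame: the origin (TCP) lies on the centre line of the jaws, within the pads' length; the fingertips stand 19 mm ahead of it and the grasp point (between the pads) is the TCP; y points along the fingers, x is the direction in which the jaws open and shut, and the axes are right-handed (so a half turn about y gives the same grasp; the last joint's range is limited). The gripper opens to 94 mm and grips with 3 to 60 N. Pads are 16 mm wide; open, the fingers measure 119 mm over their backs; the gripper's body (75 mm by 177 mm) begins 78 mm behind the grasp point.
Start: joints at [-1.253, 0.3, 1.521, -0, 1.321, -0.067], TCP at [0.206, -0.51, 0.224] pointing down, gripper open.
Joint ranges: [-3.03, 3.03], [-0.79, 2.21], [0.23, 2.52], [-1.04, 4.18], [0, 3.07], [-2.55, 2.55]. Speed limits (rad/s): [2.22, 2.22, 2.57, 3.14, 3.14, 3.14].

## Interface

Orientations are given as [roll, pitch, yaw] about the fixed x, y, z axes, in that order (R = Rz(yaw) Ry(pitch) Rx(roll)).
In Python, from station import ctrl, optics gives the robot as it stands.
- The arm moves only by the tool jog_arm, never from a script. Its argument "targets" is a list of rows, each a list of 3 entries, a list of its own where there are three numbers: the finger opening in cm, from 0 to 9.4, then the shift along the tool's x, y, z in cm, then the turn about the tool's y in rad. A call has 1 to 10 rows; each row is the pose to reach, as a shift and turn from the pose commanded when the call began, along the tool's axes at that moment; what a row does not reach only later rows make up. A row lasts 1/10 s, in which the tool goes at most 50 mm and 8.59 degrees, less where a joint would pass 70% of its speed; a pose out of reach is approached as far as the arm can. A call with a gripper value outside its range is refused whole. The fingers move at their own pace and stop on an object; "grip_force" is the grip in N (left out, the last holds). Time passes only in rows, so rows that repeat a pose let the fingers close. It gives the time, the measured TCP pose, the force and the opening at its end, in the units of the state.
- ctrl.get_obs(): the state, without advancing time (a new reading comes with each control period).
- optics.camera(name): name is "scene" or "top" or "wrist"; returns a dict with "img" (400x640x3 uint8, red, green, blue), "range_z" (400x640 float32, m along the optical axis (not along the pixel's ray), 0 where there is no reading), "camera_matrix" (3x3 intrinsics, pixels), "k1" (the pictures are not rectified: a ray, as slopes to the right and down, at radius r is drawn at 1 + k1 r^2 times it, then the intrinsics apply), "world_to_cam" (4x4, takes a point from world to camera coordinates); the wrist camera has in their place "mount" (4x4, takes a point from camera to tool coordinates, whose origin is the TCP and whose axes are the tool frame's). Camera axes: x right, y up, looking along -z (the intrinsics and any distortion apply to the point x, -y, -z); pixel columns grow to the right and rows downward; lengths in m; the calibration is good to about 2 mm. A picture is of the moment at which its call begins: read the wrist's pose just before it.
- ctrl.hand_in(): hands the job in, once; it reports no verdict.
The state is a dict: "time_s": time; "qpos": joint angles; "joint_vel": joint speeds; "tau": joint torques, N m; "ee_pos": TCP position; "eef_rot": TCP orientation; "force": force on the tool from outside, world axes, zero at the start; "moment": the same for the moment, N m; "grip_width": finger opening in m.
Only numpy, scipy, OpenCV 4.12 (cv2) and the standard library are available. Lean on these libraries where they do the work, as an engineer would, in place of code of your own. Each camera call takes 0.05 s, during which the arm holds its last target. There are 200 camera calls.

## Task

Take the sprung steel tongs out of their wooden rest and squeeze them to pick the small domed round biscuit off the wooden board; do not touch the biscuit with the gripper itself. Carry it with the tongs to the glass canister and let it go inside, then stand the tongs back in their wooden rest and leave the canister standing upright.

Things in the scene. Friction and masses are not known exactly. Their poses are not given: they have to be found in the camera images.
- tongs: Sprung steel tongs, 116 mm tall, 80 g, standing jaws down in the rest. Origin: midway between the jaws at their lower ends; z up to the bow; the two arms close along y (half turn about z looks the same). Two jaw plates at the bottom, 24 mm wide (x), 28 mm high, open gap 50 mm or more, 66 mm over their outsides. Arms hinge at the bow, 112 mm up, move together and spring open again when let off.
- tongs_grip (a point): Point midway between the tongs' two grip plates, 79 mm above the jaw ends, 37 mm below the top of the 32 mm wide bow. Plates: 20 mm wide, 32 mm high, spread slightly downward (40 mm over the top, 47 at the bottom); grip from above along y. They give at 3 N, close at 6 N. 1 mm of squeeze narrows the jaws 2 mm: held at 45 mm the jaws stay 46 apart; at 37 mm they meet a 30 mm part; grip it with 12 N.
- biscuit: Domed round biscuit, pale brown, upright cylinder 30 mm across, 15 mm high, plus dome, 24 mm in all, 15 g. Origin: centre of its underside, z up. On a light wooden board (12 mm thick, 130 x 270 mm, long side along y within 0.25 rad) in one of three places 90 mm apart in a row along it; a flat square (38 mm) and a flat ring biscuit (44 mm), both under 14 mm high, fill the other two.
- canister: Empty open clear-glass canister, 110 mm across outside, 102 mm inside, 65 mm high, inner floor 6 mm above its underside, 0.6 kg, loose. Origin: centre of its underside, z up. To the robot's left or right of the board, on the other side from the rest.
- rest: Wooden rest of the tongs: open-topped box fixed to the ledge, 52 mm (x) by 92 mm (y) outside, 44 by 84 mm inside, 35 mm high, inner floor 4 mm above its underside. Origin: centre of its underside, z up. The tongs stand free in its middle, their y along its y, about 10 mm clear of the walls all round.
Mind the look-alikes: they are no part of the job. There is more than one size of the tongs; the job needs the smallest.

How it is judged:
By the outcome, as a careful person would: the job done as asked, in the order asked, and still so for the second after the job is handed in, with the robot touching nothing.
It also fails if it takes over 56 s, if anything falls off the work surface, if the arm or the gripper's body presses on something with over 40 N, if the wrist force passes 120 N, or if a joint passes its speed limit or range.

## Working session

There is one attempt and no reset: what is moved stays moved. The work goes in short steps, Python scripts to look and compute and a tool call to move; the robot and the scene stay as the last step left them, time stands still between calls to the robot, and variables do not carry over. Pictures are saved under pics/ and viewed, about 8 in all and at most 12, crops included, and the job is handed in when it is done.

Besides the shell and the picture viewer there is one more tool, called after "Emit:" as name(argument=value, ...) on one line, values as JSON. jog_arm: Moves the arm, as the interface text tells. Its arguments: {"type":"object","properties":{"targets":{"type":"array","items":{"type":"array"}},"grip_force":{"type":"number"}},"required":["targets"]}

```bash
mkdir -p pics; ls
cat > h.py <<'E'
import numpy as np, cv2
from station import ctrl, optics
from scipy.spatial.transform import Rotation as R
def grab(n):
    o=ctrl.get_obs(); c=optics.camera(n)
    if 'world_to_cam' in c: c['c2w']=np.linalg.inv(np.array(c['world_to_cam']))
    else:
        T=np.eye(4);T[:3,:3]=R.from_euler('xyz',o['eef_rot']).as_matrix() if np.size(o['eef_rot'])==3 else np.array(o['eef_rot']);T[:3,3]=o['ee_pos']
        c['c2w']=T@np.array(c['mount'])
    return c
def slopes(c,uv):
    K=np.array(c['camera_matrix']);k=float(c['k1'])
    return cv2.undistortPoints(np.array(uv,float).reshape(-1,1,2),K,np.array([k,0,0,0,0.]))[:,0]
def rays(c,uv):
    s=slopes(c,uv);d=np.c_[s[:,0],-s[:,1],-np.ones(len(s))]
    return c['c2w'][:3,3],d@c['c2w'][:3,:3].T
def plane(c,uv,z):
    o,d=rays(c,uv);return o+d*((z-o[2])/d[:,2:])
def cloud(c):
    v,u=np.mgrid[:400,:640];o,d=rays(c,np.c_[u.ravel(),v.ravel()])
    P=(o+d*c['range_z'].ravel()[:,None]).reshape(400,640,3);P[c['range_z']==0]=np.nan
    return P
def save(n,im,s=1.25):
    cv2.imwrite('pics/'+n,cv2.resize(np.ascontiguousarray(im[...,::-1]),None,fx=s,fy=s))
E
python3 - <<'E'
from h import *
print(ctrl.get_obs())
a=grab('top');b=grab('scene')
for n,c in(('top',a),('scene',b)):
    save(n+'1.png',c['img']);print(n,c['c2w'].round(3).tolist(),c['camera_matrix'],c['k1'])
P=cloud(a);np.save('Ptop.npy',P)
for v in range(20,400,40):
    print(v,[tuple((P[v,u]*1000).round().tolist()) for u in range(40,640,140)])
E
```

```text
pics
{'time_s': 0.0, 'qpos': array([-1.25256976e+00,  3.00458443e-01,  1.52157071e+00,  2.72836764e-05,
        1.32068730e+00, -6.65949067e-02]), 'joint_vel': array([-1.99013033e-03, -7.22127180e-05,  3.29457583e-03, -3.55499359e-04,
       -7.99505905e-04,  1.45444109e-04]), 'tau': array([ 3.09053539e-04, -5.31800437e+01, -3.52737737e+01,  7.08331587e-02,
        2.43639486e-02, -6.82592986e-05]), 'ee_pos': array([ 0.20639938, -0.50955135,  0.22389765]), 'eef_rot': array([-1.57069517e+00,  1.11954811e-03, -1.18598157e+00]), 'force': array([-0.33373675,  0.90613955, -1.15925418]), 'moment': array([ 0.01442578, -0.0108797 , -0.00052597]), 'grip_width': 0.09394403379600463}
top [[-0.002, 0.998, -0.059, 0.445], [-1.0, -0.001, 0.018, 0.08], [0.018, 0.059, 0.998, 0.951], [0.0, 0.0, 0.0, 1.0]] [[389.27256521   0.         320.35509597]
 [  0.         389.27256521 202.40340059]
 [  0.           0.           1.        ]] 0.021106578149083753
scene [[-0.187, -0.779, 0.599, 1.08], [0.982, -0.158, 0.102, 0.173], [0.016, 0.607, 0.794, 0.834], [0.0, 0.0, 0.0, 1.0]] [[426.35112847   0.         320
[... 548 characters left out ...]
, (655.0, -630.0, -1.0)]
180 [(555.0, 734.0, 3.0), (556.0, 404.0, 1.0), (555.0, 64.0, 13.0), (556.0, -282.0, -2.0), (555.0, -624.0, 3.0)]
220 [(460.0, 733.0, -2.0), (459.0, 402.0, 1.0), (458.0, 64.0, 11.0), (457.0, -259.0, 54.0), (457.0, -621.0, 0.0)]
260 [(365.0, 727.0, 2.0), (363.0, 400.0, 1.0), (361.0, 64.0, -2.0), (360.0, -277.0, 1.0), (360.0, -616.0, 1.0)]
300 [(272.0, 724.0, 0.0), (269.0, 398.0, 3.0), (265.0, 64.0, -4.0), (264.0, -275.0, -1.0), (265.0, -610.0, 3.0)]
340 [(180.0, 719.0, 1.0), (176.0, 395.0, 5.0), (220.0, 67.0, 169.0), (170.0, -272.0, 0.0), (171.0, -606.0, 1.0)]
380 [(90.0, 713.0, 3.0), (83.0, 394.0, -0.0), (216.0, 70.0, 357.0), (77.0, -269.0, -1.0), (78.0, -600.0, 3.0)]
```

View pics/top1.png

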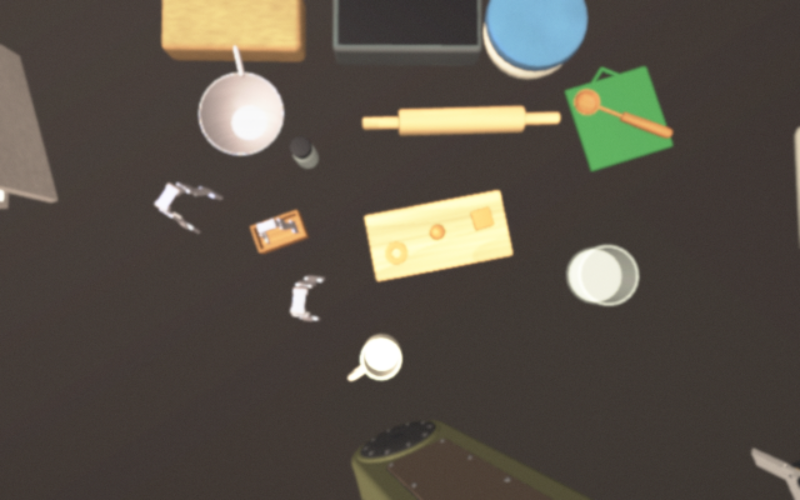

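View pics/scene1.png

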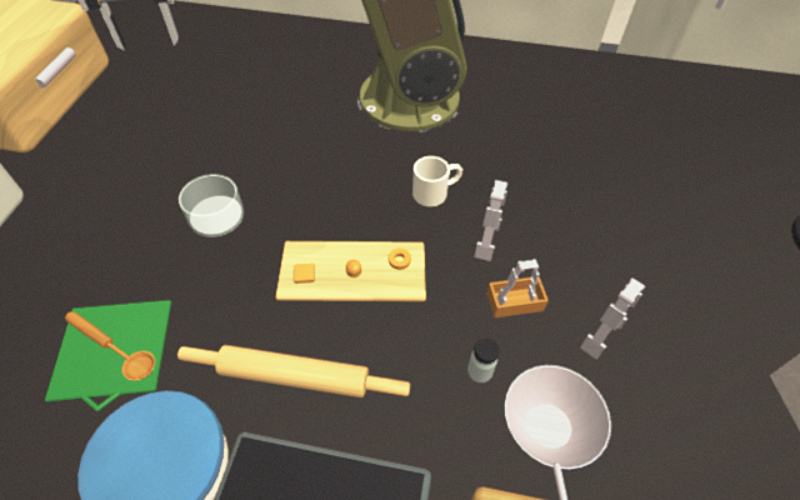

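Run:
```python
from h import *
c=grab('top');s=grab('scene');im=c['img'];hsv=cv2.cvtColor(im,cv2.COLOR_RGB2HSV);P=cloud(c)
def boxes(m,roi,z):
    mm=np.zeros_like(m);x0,y0,x1,y1=roi;mm[y0:y1,x0:x1]=m[y0:y1,x0:x1]
    mm=cv2.morphologyEx(mm,cv2.MORPH_CLOSE,np.ones((3,3)))
    cs,_=cv2.findContours(mm,cv2.RETR_EXTERNAL,cv2.CHAIN_APPROX_NONE)
    k=max(cs,key=cv2.contourArea);w=plane(c,k[:,0].astype(float),z)
    r=cv2.minAreaRect((w[:,:2]*1000).astype(np.float32))
    return k[:,0].mean(0),r
wood=cv2.inRange(hsv,(5,80,60),(30,255,255))
print('rest',boxes(wood,(190,160,255,205),.035))
board=cv2.inRange(hsv,(10,50,120),(35,255,255))
print('board',boxes(board,(280,145,420,230),.012))
print('hsv bisc',hsv[185,349],hsv[174,386],hsv[180,340])
dark=cv2.inRange(hsv,(5,150,100),(19,255,255))
for n,roi in(('bisc',(338,174,362,197)),('sq',(370,160,400,190)),('ring',(305,188,332,215))):
    try:print(n,boxes(dark,roi,.02))
    except Exception as e:print(n,e)
# heights
for n,(x0,y0,x1,y1) in dict(tongs=(195,160,250,205),t2=(225,215,265,262),t3=(120,140,180,190),can=(450,190,515,248),bisc=(338,174,362,197)).items():
    Q=P[y0:y1,x0:x1].reshape(-1,3);Q=Q[np.isfinite(Q[:,2])];H=Q[Q[:,2]>.018];print(n,np.percentile(H,[1,50,99],axis=0).round(3).tolist(),len(H))
Q=cloud(s).reshape(-1,3);Q=Q[np.isfinite(Q[:,2])]
def near(x,y,r,z0):
    H=Q[(np.hypot(Q[:,0]-x,Q[:,1]-y)<r)&(Q[:,2]>z0)];print((x,y),len(H),np.percentile(H,[1,50,99],axis=0).round(3).tolist())
near(.54,.33,.07,.05);near(.54,.33,.07,.095)
# canister rim
vals=cv2.inRange(hsv,(0,0,95),(179,120,255))
print('can',boxes(vals,(445,188,520,250),.065))
a=cv2.resize(im[150:270,110:270],(640,480),interpolation=cv2.INTER_CUBIC)
b=cv2.resize(s['img'][130:300,370:530],(452,480),interpolation=cv2.INTER_CUBIC)[:,:]
save('crop1.png',np.hstack([a,b]),.72)
```

```text
rest (array([222.88888889, 185.05291005]), ((539.9887084960938, 293.0169982910156), (64.59369659423828, 102.47003936767578), 20.263084411621094))
board (array([350.075   , 188.040625]), ((535.6732177734375, -9.756942749023438), (134.9537353515625, 274.46771240234375), 10.921147346496582))
hsv bisc [ 24 107 255] [ 22 123 254] [ 25  79 251]
bisc max() iterable argument is empty
sq max() iterable argument is empty
ring max() iterable argument is empty
tongs [[0.504, 0.244, 0.019], [0.542, 0.283, 0.037], [0.578, 0.341, 0.123]] 555
t2 [[0.377, 0.212, 0.026], [0.422, 0.229, 0.152], [0.456, 0.244, 0.159]] 422
t3 [[0.545, 0.415, 0.022], [0.589, 0.442, 0.131], [0.62, 0.467, 0.158]] 509
can [[0.405, -0.368, 0.019], [0.457, -0.332, 0.05], [0.51, -0.259, 0.068]] 1011
bisc [[0.527, -0.021, 0.023], [0.54, -0.007, 0.033], [0.556, 0.007, 0.038]] 128
(0.54, 0.33) 297 [[0.531, 0.269, 0.051], [0.546, 0.285, 0.099], [0.56, 0.316, 0.122]]
(0.54, 0.33) 168 [[0.533, 0.272, 0.096], [0.546, 0.287, 0.119], [0.559, 0.315, 0.122]]
can (array([482.29487179, 219.89102564]), ((458.13922119140625, -304.9597473144531), (133.03158569335938, 111.7592544555664), 89.9477310180664))
```

View pics/crop1.png

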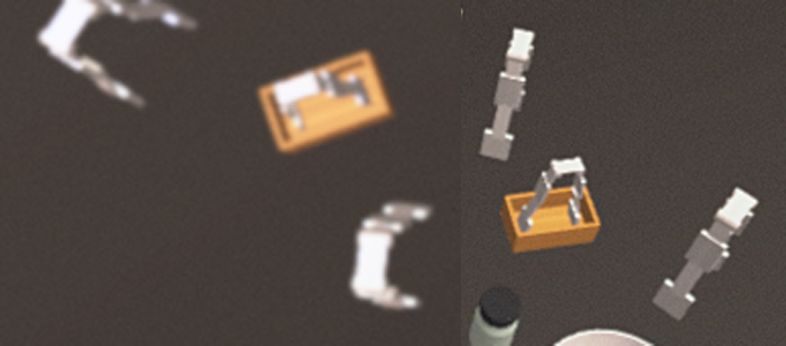

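Three tongs are standing. Top-view pixels, in the 1.25x picture: the rest (278,231), about 120 mm high including the 4 mm floor; (308,298), about 156 mm; (188,207), about 156 mm. The pair in the rest fits 116 mm, and the crop confirms it is clearly the smallest. The domed biscuit is the middle one, at (437,231).

I'll move above the rest.

Emit:
jog_arm(targets=[[9.4, [-61.6, -4, 61], 0], [9.4, [-61.6, -4, 61], 0], [9.4, [-61.6, -4, 61], 0], [9.4, [-61.6, -4, 61], 0], [9.4, [-61.6, -4, 61], 0], [9.4, [-61.6, -4, 61], 0], [9.4, [-61.6, -4, 61], 0], [9.4, [-61.6, -4, 61], 0], [9.4, [-61.6, -4, 61], 0], [9.4, [-61.6, -4, 61], 0]])

```text
time_s: 1.2
ee_pos: [0.3992, -0.0468, 0.2478]
eef_rot: [-1.57, -0.0, -1.186]
force: [0.6, -1.3, 0.3]
grip_width: 0.0942
```

Emit:
jog_arm(targets=[[9.4, [-25, -1.5, 25], 0], [9.4, [-25, -1.5, 25], 0], [9.4, [-25, -1.5, 25], 0], [9.4, [-25, -1.5, 25], 0], [9.4, [-25, -1.5, 25], 0], [9.4, [-25, -1.5, 25], 0], [9.4, [-25, -1.5, 25], 0], [9.4, [-25, -1.5, 25], 0], [9.4, [-25, -1.5, 25], 0], [9.4, [-25, -1.5, 25], 0]])

```text
time_s: 2.2
ee_pos: [0.5366, 0.2758, 0.2624]
eef_rot: [-1.571, -0.0, -1.186]
force: [0.1, -0.7, 0.1]
grip_width: 0.0939
```

Run:
```python
from h import *
o=ctrl.get_obs();c=grab('wrist');save('w1.png',c['img']);print(o['ee_pos'],o['eef_rot'],c['mount'],c['c2w'].round(3).tolist())
P=cloud(c);im=c['img'];hsv=cv2.cvtColor(im,cv2.COLOR_RGB2HSV)
H=P[np.isfinite(P[...,2])&(np.abs(P[...,0]-.54)<.09)&(np.abs(P[...,1]-.293)<.1)]
for lo,hi in((.028,.042),(.06,.112),(.112,.13)):
    q=H[(H[:,2]>lo)&(H[:,2]<hi)]
    if len(q)>10:print(lo,len(q),cv2.minAreaRect((q[:,:2]*1000).astype(np.float32)),np.percentile(q,[1,50,99],axis=0).round(3).tolist())
```

```text
[0.53662402 0.27578789 0.26243487] [-1.57120142e+00 -1.45145484e-04 -1.18649374e+00] [[ 9.99999967e-01 -1.92264888e-04 -1.70174180e-04  8.40309878e-04]
 [-1.07547125e-04  2.88183023e-01 -9.57575341e-01 -1.60403990e-01]
 [ 2.33149425e-04  9.57575328e-01  2.88182993e-01  8.36745218e-02]
 [ 0.00000000e+00  0.00000000e+00  0.00000000e+00  1.00000000e+00]] [[0.375, 0.888, 0.267, 0.615], [-0.927, 0.359, 0.108, 0.306], [0.0, -0.289, 0.957, 0.423], [0.0, 0.0, 0.0, 1.0]]
0.028 839 ((500.8337097167969, 278.19842529296875), (141.52749633789062, 92.35881042480469), 20.739347457885742) [[0.452, 0.213, 0.029], [0.544, 0.282, 0.035], [0.579, 0.343, 0.04]]
0.06 215 ((497.134765625, 270.6394958496094), (126.3653564453125, 45.66581726074219), 25.584970474243164) [[0.45, 0.23, 0.061], [0.545, 0.279, 0.098], [0.559, 0.318, 0.107]]
0.112 477 ((542.6134643554688, 293.6434020996094), (16.606773376464844, 31.055641174316406), 20.436925888061523) [[0.532, 0.278, 0.115], [0.543, 0.294, 0.12], [0.555, 0.31, 0.122]]
```

View pics/w1.png

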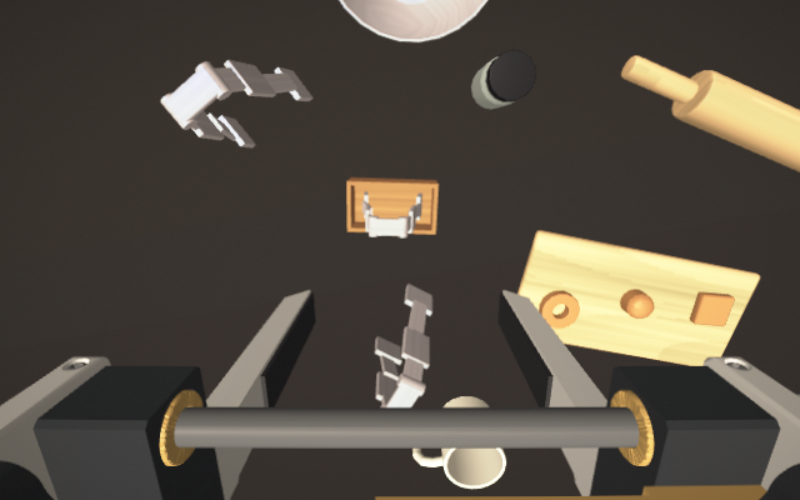

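Emit:
jog_arm(targets=[[9.4, [-1.4, 0, 1.2], 0.028], [9.4, [-1.4, 3, 1.2], 0.028], [9.4, [-1.4, 7, 1.2], 0.028], [9.4, [-1.4, 11, 1.2], 0.028], [9.4, [-1.4, 14, 1.2], 0.028], [9.4, [-1.4, 16.5, 1.2], 0.028], [9.4, [-1.4, 17.9, 1.2], 0.028], [9.4, [-1.4, 17.9, 1.2], 0.028], [9.4, [-1.4, 17.9, 1.2], 0.028]], grip_force=12)

```text
time_s: 3.15
ee_pos: [0.5433, 0.2939, 0.0849]
eef_rot: [-1.569, 0.0, -1.215]
force: [1.0, 0.9, 0.3]
grip_width: 0.0942
```

Emit:
jog_arm(targets=[[7, [0, 0, 0], 0], [5.5, [0, 0, 0], 0], [5, [0, 0, 0], 0], [4.7, [0, 0, 0], 0], [4.4, [0, 0, 0], 0], [4.4, [0, 0, 0], 0], [4.4, [0, 0, 0], 0], [4.4, [0, 0, 0], 0]], grip_force=12)

```text
time_s: 3.95
ee_pos: [0.5428, 0.2942, 0.0836]
eef_rot: [-1.571, 0.0, -1.214]
force: [0.1, 0.0, 0.2]
grip_width: 0.0441
```

Emit:
jog_arm(targets=[[4.4, [0, -1, 0], 0], [4.4, [0, -3, 0], 0], [4.4, [0, -6, 0], 0], [4.4, [0, -10, 0], 0], [4.4, [0, -13, 0], 0], [4.4, [0, -15, 0], 0], [4.4, [0, -15, 0], 0], [4.4, [0, -15, 0], 0]])

```text
time_s: 4.75
ee_pos: [0.5425, 0.294, 0.233]
eef_rot: [-1.571, -0.0, -1.214]
force: [-0.0, 0.1, -1.4]
grip_width: 0.0444
```

Run:
```python
from h import *
o=ctrl.get_obs();c=grab('wrist');print(o['ee_pos'],o['eef_rot'],o['force'],o['grip_width'])
save('w2.png',c['img'],1.0)
P=cloud(c);d=P-o['ee_pos'];Rm=R.from_euler('xyz',o['eef_rot']).as_matrix();L=d@Rm
# biscuit in wrist view: dome points and board
m=np.isfinite(P[...,2])&(np.hypot(P[...,0]-.54,P[...,1]+.007)<.03)
q=P[m&(P[...,2]>.02)];print('bisc',len(q),np.percentile(q,[1,50,99],axis=0).round(4).tolist() if len(q) else '')
t=grab('top');hsv=cv2.cvtColor(t['img'],cv2.COLOR_RGB2HSV);r=t['img'][174:197,336:364].astype(int)
mk=((r[...,0]-r[...,2])>110).astype(np.uint8)
Pt=cloud(t);n=np.isfinite(Pt[...,2])&(np.hypot(Pt[...,0]-.54,Pt[...,1]+.007)<.035)&(Pt[...,2]>.022)
vv,uu=np.nonzero(n);w=plane(t,np.c_[uu,vv],.025);print('top bisc',len(w),w.mean(0),cv2.minEnclosingCircle((w[:,:2]*1000).astype(np.float32)))
```

```text
[0.5425025  0.29403479 0.23295976] [-1.57122419e+00 -1.35838055e-05 -1.21404251e+00] [-0.04864739  0.08760247 -1.36388867] 0.04439276683873775
bisc 480 [[0.5289, -0.0187, 0.0204], [0.5436, -0.0013, 0.0322], [0.5564, 0.0074, 0.037]]
top bisc 126 [ 0.54082234 -0.00704528  0.025     ] ((540.8959350585938, -6.925705432891846), 15.234798431396484)
```

View pics/w2.png

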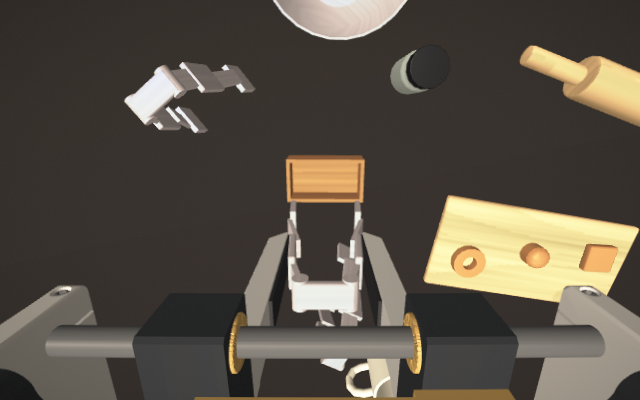

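Emit:
jog_arm(targets=[[4.4, [2, 0, -0.8], 0], [4.4, [6, 0, -2.3], 0], [4.4, [10, 0, -3.8], 0], [4.4, [14, 0, -5.3], 0], [4.4, [18, 0, -6.8], 0], [4.4, [22, 0, -8.3], 0], [4.4, [26, 0, -9.8], 0], [4.4, [28.15, 0, -10.65], 0], [4.4, [28.15, 0, -10.65], 0], [4.4, [28.15, 0, -10.65], 0]])

```text
time_s: 5.85
ee_pos: [0.541, -0.0068, 0.2326]
eef_rot: [-1.572, 0.001, -1.215]
force: [0.2, -0.3, -0.4]
grip_width: 0.0437
```

Emit:
jog_arm(targets=[[4.4, [0, 2, 0], 0], [4.4, [0, 5, 0], 0], [4.4, [0, 8, 0], 0], [4.4, [0, 9.5, 0], 0], [4.4, [0, 9.5, 0], 0], [4.4, [0, 9.5, 0], 0]])

```text
time_s: 6.45
ee_pos: [0.5414, -0.006, 0.1388]
eef_rot: [-1.571, 0.0, -1.213]
force: [0.0, -0.4, -0.6]
grip_width: 0.0442
```

Run:
```python
from h import *
o=ctrl.get_obs();c=grab('wrist');print(o['ee_pos'],o['eef_rot'],o['force'],o['grip_width'])
save('w3.png',c['img'],1.25)
P=cloud(c);L=(P-o['ee_pos'])@R.from_euler('xyz',o['eef_rot']).as_matrix()
for v in range(150,330,12): print(v,[ (tuple((L[v,u]*1000).round().tolist()),round(float(P[v,u,2])*1000) if np.isfinite(P[v,u,2]) else 0) for u in (300,320,340)])
```

```text
[ 0.54141061 -0.00598029  0.13882863] [-1.57083274e+00  8.39041938e-05 -1.21289673e+00] [ 0.034783   -0.44151926 -0.60291986] 0.04416381301044743
150 [((-22.0, 127.0, 46.0), 11), ((-4.0, 127.0, 46.0), 12), ((15.0, 127.0, 46.0), 12)]
162 [((-23.0, 128.0, 34.0), 11), ((-4.0, 126.0, 35.0), 13), ((15.0, 127.0, 35.0), 12)]
174 [((-23.0, 128.0, 23.0), 11), ((-4.0, 127.0, 23.0), 12), ((15.0, 127.0, 23.0), 12)]
186 [((-23.0, 128.0, 11.0), 11), ((-4.0, 116.0, 14.0), 23), ((16.0, 128.0, 11.0), 10)]
198 [((-23.0, 128.0, -1.0), 11), ((-4.0, 105.0, 6.0), 34), ((15.0, 111.0, 4.0), 28)]
210 [((-24.0, 128.0, -13.0), 11), ((-4.0, 104.0, -5.0), 35), ((16.0, 127.0, -13.0), 11)]
222 [((-24.0, 128.0, -26.0), 11), ((-4.0, 126.0, -25.0), 13), ((16.0, 127.0, -26.0), 11)]
234 [((-24.0, 127.0, -39.0), 12), ((-4.0, 126.0, -38.0), 13), ((16.0, 127.0, -39.0), 12)]
246 [((-24.0, 126.0, -51.0), 13), ((-4.0, 125.0, -51.0), 13), ((16.0, 128.0, -52.0), 11)]
258 [((-26.0, 139.0, -72.0), 0), ((-4.0, 127.0, -66.0), 12), ((17.0, 126.0, -65.0), 13)]
270 [((-26.0, 140.0, -87.0), -1), ((-4.0, 139.0, -86.0), 0), ((17.0, 140.0, -87.0), -1)]
282 [((-10.0, -37.0, 7.0), 176), ((-1.0, -35.0, 7.0), 174), ((8.0, -35.0, 6.0), 174)]
294 [((-11.0, -37.0, 1.0), 176), ((-1.0, -37.0, 1.0), 176), ((8.0, -37.0, 1.0), 176)]
306 [((-11.0, -38.0, -5.0), 177), ((-1.0, -36.0, -6.0), 175), ((8.0, -38.0, -5.0), 176)]
318 [((-28.0, 140.0, -149.0), -1), ((-5.0, 138.0, -148.0), 1), ((18.0, 138.0, -147.0), 1)]
```

View pics/w3.png

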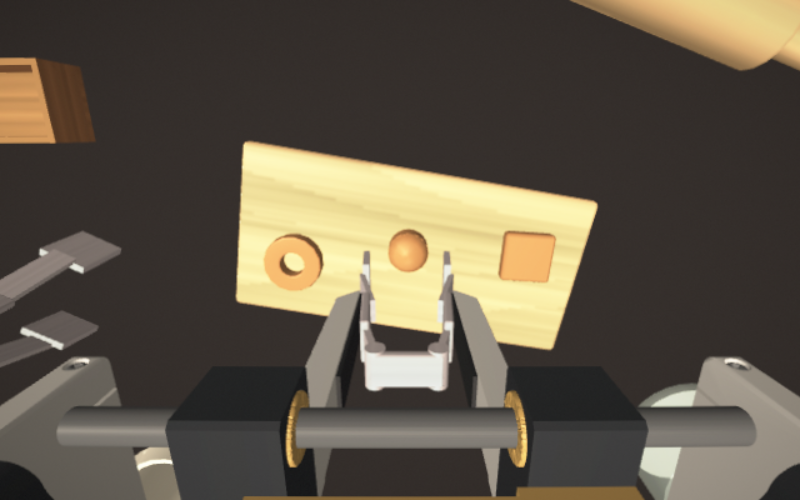

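Emit:
jog_arm(targets=[[4.4, [0.1, 1, 0], 0], [4.4, [0.1, 2, 0], 0], [4.4, [0.1, 3, 0], 0], [4.4, [0.1, 4, 0], 0], [4.4, [0.1, 4.5, 0], 0], [4.4, [0.1, 4.5, 0], 0], [4.4, [0.1, 4.5, 0], 0], [4.4, [0.1, 4.5, 0], 0]])

```text
time_s: 7.3
ee_pos: [0.5418, -0.0078, 0.0939]
eef_rot: [-1.57, -0.0, -1.214]
force: [0.2, -0.4, -1.0]
grip_width: 0.0444
```

Emit:
jog_arm(targets=[[4.2, [0, 0, 0], 0], [4, [0, 0, 0], 0], [3.8, [0, 0, 0], 0], [3.6, [0, 0, 0], 0], [3.4, [0, 0, 0], 0], [3.2, [0, 0, 0], 0], [3.2, [0, 0, 0], 0], [3.2, [0, 0, 0], 0], [3.2, [0, 0, 0], 0], [3.2, [0, 0, 0], 0]], grip_force=12)

```text
time_s: 8.3
ee_pos: [0.5416, -0.0078, 0.0935]
eef_rot: [-1.571, -0.0, -1.214]
force: [-1.1, 0.1, 1.5]
grip_width: 0.0362
```

Emit:
jog_arm(targets=[[3.2, [0, -0.5, 0], 0], [3.2, [0, -1.5, 0], 0], [3.2, [0, -3, 0], 0], [3.2, [0, -5, 0], 0], [3.2, [0, -7.5, 0], 0], [3.2, [0, -9.5, 0], 0], [3.2, [0, -11, 0], 0], [3.2, [0, -11, 0], 0], [3.2, [0, -11, 0], 0]])

```text
time_s: 9.2
ee_pos: [0.5415, -0.0078, 0.2035]
eef_rot: [-1.571, -0.0, -1.214]
force: [0.6, 1.2, -0.8]
grip_width: 0.0362
```

Run:
```python
from h import *
o=ctrl.get_obs();c=grab('wrist');print(o['ee_pos'],o['eef_rot'],o['force'],o['grip_width'])
t=grab('top');s=grab('scene')
for n,k in(('top',t),('scene',s)):
    P=cloud(k);m=np.isfinite(P[...,2])&(abs(P[...,0]-.457)<.09)&(abs(P[...,1]+.315)<.09)
    for lo,hi in((.015,.055),(.058,.075)):
        q=P[m&(P[...,2]>lo)&(P[...,2]<hi)]
        if len(q)>8:print(n,lo,len(q),cv2.minEnclosingCircle((q[:,:2]*1000).astype(np.float32)),np.percentile(q,[2,98],axis=0).round(3).tolist())
h=cv2.resize
save('mix.png',np.vstack([c['img'][100:300,160:480],np.hstack([t['img'][180:260,420:548],s['img'][110:230,120:312][::1,:][:80*3//2]  ][0:1])if 0 else h(t['img'][180:260,430:558],(320,200))]),1.4)
save('sc2.png',s['img'][100:260,120:460],2)
print(s['img'].shape)
```

```text
[ 0.54146568 -0.00775928  0.20346331] [-1.57059445e+00 -1.03761275e-04 -1.21398307e+00] [ 0.57682262  1.20366652 -0.83910479] 0.03621559047281602
top 0.015 648 ((458.0902404785156, -312.7533264160156), 55.190513610839844) [[0.408, -0.367, 0.016], [0.507, -0.259, 0.054]]
top 0.058 361 ((458.2975158691406, -314.494140625), 56.17128372192383) [[0.405, -0.368, 0.059], [0.511, -0.26, 0.068]]
scene 0.015 1002 ((459.8464660644531, -314.8328552246094), 56.51261901855469) [[0.407, -0.367, 0.016], [0.514, -0.262, 0.054]]
scene 0.058 329 ((459.5194396972656, -315.20263671875), 56.44734573364258) [[0.407, -0.368, 0.058], [0.514, -0.262, 0.068]]
(400, 640, 3)
```

View pics/mix.png

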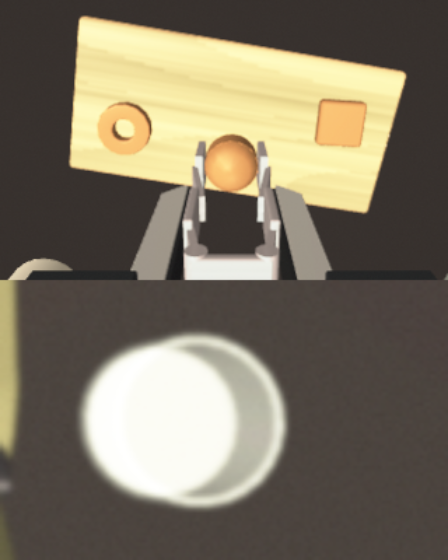

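View pics/sc2.png

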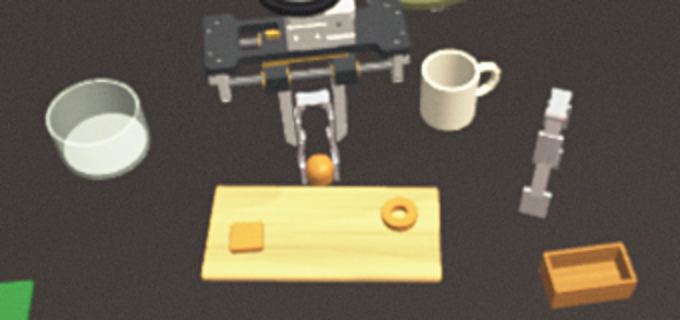

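Emit:
jog_arm(targets=[[3.2, [1, 0, -0.7], 0], [3.2, [4, 0, -2.85], 0], [3.2, [7, 0, -5], 0], [3.2, [10, 0, -7.1], 0], [3.2, [13, 0, -9.3], 0], [3.2, [16, 0, -11.4], 0], [3.2, [19, 0, -13.5], 0], [3.2, [22, 0, -15.7], 0], [3.2, [25, 0, -17.8], 0], [3.2, [25.9, 0, -18.5], 0]])

```text
time_s: 10.35
ee_pos: [0.457, -0.3182, 0.2029]
eef_rot: [-1.572, 0.0, -1.217]
force: [0.8, 0.6, -0.9]
grip_width: 0.0363
```

Emit:
jog_arm(targets=[[3.2, [0, 0, 0], 0], [3.2, [0, 0, 0], 0], [3.2, [0, 1.5, 0], 0], [3.2, [0, 3, 0], 0], [3.2, [0, 4.5, 0], 0], [3.2, [0, 4.5, 0], 0], [3.2, [0, 4.5, 0], 0]])

```text
time_s: 11.05
ee_pos: [0.4592, -0.3142, 0.1589]
eef_rot: [-1.571, 0.0, -1.213]
force: [0.6, -0.1, -0.4]
grip_width: 0.0363
```

Run:
```python
from h import *
o=ctrl.get_obs();c=grab('wrist');print(o['ee_pos'],o['eef_rot'],o['force'],o['grip_width'])
save('w4.png',c['img'],1)
```

```text
[ 0.45916176 -0.31420919  0.15894307] [-1.57073055e+00  5.56114812e-05 -1.21270864e+00] [ 0.59873925 -0.10924913 -0.42431492] 0.036338307125074056
```

View pics/w4.png

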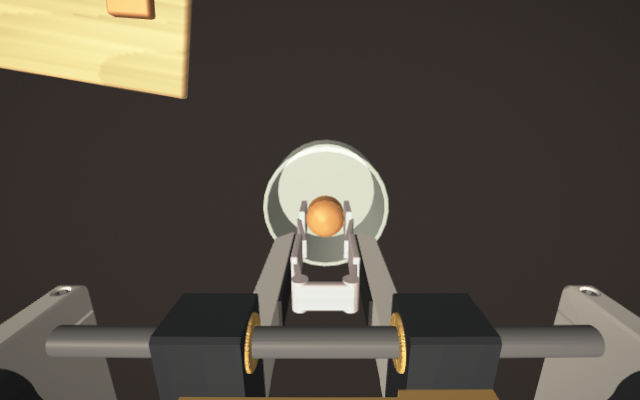

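Emit:
jog_arm(targets=[[3.2, [0, 1.5, 0], 0], [3.2, [0, 3, 0], 0], [3.2, [0, 4.5, 0], 0], [3.2, [0, 5.7, 0], 0], [3.2, [0, 6.4, 0], 0], [3.2, [0, 6.4, 0], 0], [3.2, [0, 6.4, 0], 0], [3.2, [0, 6.4, 0], 0]])

```text
time_s: 11.9
ee_pos: [0.459, -0.3153, 0.0953]
eef_rot: [-1.57, -0.001, -1.214]
force: [-0.6, -0.2, -1.5]
grip_width: 0.0363
```

Emit:
jog_arm(targets=[[3.7, [0, 0, 0], 0], [3.9, [0, 0, 0], 0], [4.1, [0, 0, 0], 0], [4.3, [0, 0, 0], 0], [4.4, [0, 0, 0], 0], [4.4, [0, 0, 0], 0], [4.4, [0, 0, 0], 0], [4.4, [0, 0, 0], 0]], grip_force=12)

```text
time_s: 12.7
ee_pos: [0.4587, -0.3151, 0.0945]
eef_rot: [-1.571, 0.0, -1.214]
force: [-0.1, 0.5, -0.1]
grip_width: 0.044
```

Emit:
jog_arm(targets=[[4.4, [0, -0.5, 0], 0], [4.4, [0, -2, 0], 0], [4.4, [0, -4, 0], 0], [4.4, [0, -7, 0], 0], [4.4, [0, -10, 0], 0], [4.4, [0, -13, 0], 0], [4.4, [0, -14, 0], 0], [4.4, [0, -14, 0], 0], [4.4, [0, -14, 0], 0]])

```text
time_s: 13.6
ee_pos: [0.4584, -0.3148, 0.2331]
eef_rot: [-1.572, 0.002, -1.214]
force: [-0.1, -0.1, -1.3]
grip_width: 0.0441
```

Run:
```python
from h import *
o=ctrl.get_obs();c=grab('wrist');print(o['time_s'],o['ee_pos'],o['eef_rot'],o['force'],o['grip_width'])
save('w5.png',c['img'],1)
P=cloud(c);L=(P-o['ee_pos'])@R.from_euler('xyz',o['eef_rot']).as_matrix()
q=L[np.isfinite(L[...,1])&(L[...,1]<-.03)&(L[...,1]>-.045)&(abs(L[...,0])<.03)&(abs(L[...,2])<.03)]
print('bow in tool',len(q),np.median(q,0),cv2.minAreaRect((q[:,[0,2]]*1000).astype(np.float32)))
```

```text
13.6 [ 0.45837228 -0.31482771  0.23305749] [-1.57172671e+00  1.51128647e-03 -1.21401998e+00] [-0.05137883 -0.13981825 -1.34646838] 0.044119580344569045
bow in tool 3195 [ 0.0004727  -0.03670998  0.0032491 ] ((0.007999420166015625, 0.35944175720214844), (18.950489044189453, 59.930755615234375), 89.9800796508789)
```

View pics/w5.png

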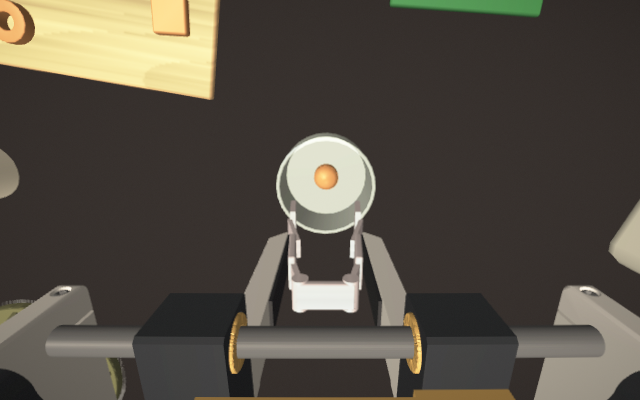

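Emit:
jog_arm(targets=[[4.4, [-2, -1, 1.08], 0], [4.4, [-5.5, -2, 2.96], 0], [4.4, [-9, -2, 4.85], 0], [4.4, [-12.5, -2, 6.74], 0], [4.4, [-16, -2, 8.62], 0], [4.4, [-19.5, -2, 10.5], 0], [4.4, [-23, -2, 12.4], 0], [4.4, [-26.5, -2, 14.3], 0], [4.4, [-30, -2, 16.2], 0], [4.4, [-33, -2, 17.8], 0]])

```text
time_s: 14.65
ee_pos: [0.5099, 0.0583, 0.253]
eef_rot: [-1.573, 0.001, -1.213]
force: [1.1, -0.3, -0.7]
grip_width: 0.0437
```

Emit:
jog_arm(targets=[[4.4, [-3.5, 0, 1.9], 0], [4.4, [-7, 0, 3.8], 0], [4.4, [-10.5, 0, 5.7], 0], [4.4, [-14, 0, 7.5], 0], [4.4, [-17.5, 0, 9.4], 0], [4.4, [-20, 0, 10.8], 0], [4.4, [-21.1, 0, 11.35], 0], [4.4, [-21.1, 0, 11.35], 0], [4.4, [-21.1, 0, 11.35], 0], [4.4, [-21.1, 0, 11.35], 0]])

```text
time_s: 15.65
ee_pos: [0.543, 0.2924, 0.2544]
eef_rot: [-1.571, -0.0, -1.215]
force: [-0.0, -0.4, -0.2]
grip_width: 0.0441
```

Run:
```python
from h import *
o=ctrl.get_obs();print(o['time_s'],o['ee_pos'],o['eef_rot'],o['grip_width'])
d=np.array([.5428,.2942,.0836])-o['ee_pos'];print(R.from_euler('xyz',o['eef_rot']).as_matrix().T@d*100)
```

```text
15.65 [0.54298656 0.29240042 0.25443688] [-1.57107412e+00 -1.52636636e-04 -1.21524082e+00] 0.04407326438136144
[-0.17780389 17.0836474   0.0499019 ]
```

Emit:
jog_arm(targets=[[4.4, [-0.1, 3, 0], 0], [4.4, [-0.1, 6, 0], 0], [4.4, [-0.1, 9, 0], 0], [4.4, [-0.1, 12, 0], 0], [4.4, [-0.1, 14, 0], 0], [4.4, [-0.1, 16, 0], 0], [4.4, [-0.1, 17, 0], 0], [4.4, [-0.1, 17, 0], 0], [4.4, [-0.1, 17, 0], 0], [4.4, [-0.1, 17, 0], 0]])

```text
time_s: 16.65
ee_pos: [0.543, 0.2947, 0.0857]
eef_rot: [-1.569, 0.0, -1.214]
force: [-0.0, 0.1, -1.0]
grip_width: 0.0439
```

Emit:
jog_arm(targets=[[4.5, [0, 0, 0], 0], [4.6, [0, 0, 0], 0], [4.8, [0, 0, 0], 0], [5.2, [0, 0, 0], 0], [6, [0, 0, 0], 0], [7, [0, 0, 0], 0], [8, [0, 0, 0], 0], [9.4, [0, 0, 0], 0], [9.4, [0, 0, 0], 0], [9.4, [0, 0, 0], 0]])

```text
time_s: 17.65
ee_pos: [0.5425, 0.2946, 0.0845]
eef_rot: [-1.571, -0.0, -1.214]
force: [-0.6, 0.3, 0.3]
grip_width: 0.0932
```

Emit:
jog_arm(targets=[[9.4, [0, -1, 0], 0], [9.4, [0, -3, 0], 0], [9.4, [0, -6, 0], 0], [9.4, [0, -9, 0], 0], [9.4, [0, -12, 0], 0], [9.4, [0, -15, 0], 0], [9.4, [0, -17, 0], 0], [9.4, [0, -17, 0], 0], [9.4, [0, -17, 0], 0]])

```text
time_s: 18.55
ee_pos: [0.5424, 0.2945, 0.2543]
eef_rot: [-1.571, 0.0, -1.214]
force: [0.1, 0.3, -0.9]
grip_width: 0.0942
```

Run:
```python
from h import *
o=ctrl.get_obs();print(o['time_s'],o['ee_pos'],o['force'],o['grip_width'],o['joint_vel'].round(3))
c=grab('wrist');t=grab('top');s=grab('scene')
P=cloud(c);H=P[np.isfinite(P[...,2])&(abs(P[...,0]-.54)<.06)&(abs(P[...,1]-.293)<.06)&(P[...,2]>.112)&(P[...,2]<.13)]
print(len(H),np.median(H,0),cv2.minAreaRect((H[:,:2]*1000).astype(np.float32)))
a=cv2.resize(t['img'][180:260,430:558],(320,200))
save('fin.png',np.vstack([np.hstack([c['img'][100:300,160:480],a]),s['img'][60:300]]),1.2)
```

```text
18.55 [0.54240019 0.29452178 0.25426799] [ 0.12192578  0.27377136 -0.86635792] 0.09415868329184086 [-0.001  0.023  0.021 -0.    -0.007  0.001]
494 [0.54349097 0.2941858  0.11978541] ((543.0079956054688, 294.2655944824219), (15.858953475952148, 31.335195541381836), 20.801660537719727)
```

View pics/fin.png

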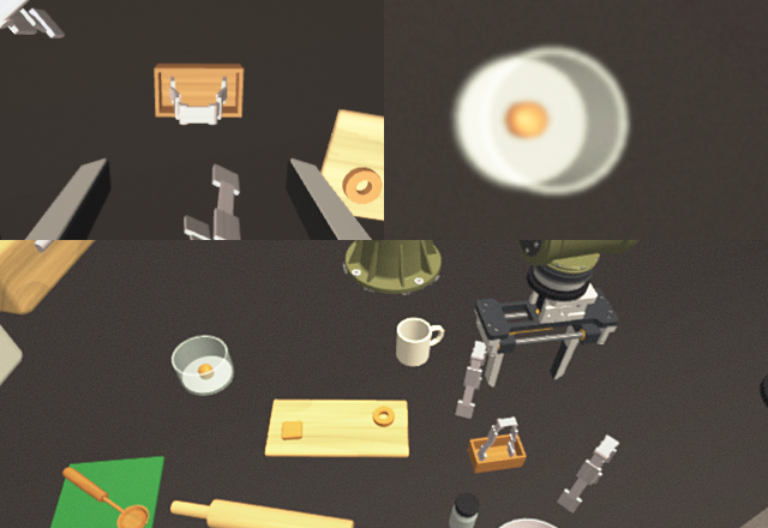

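The picture shows the tongs upright in the rest (about (200,95)), the biscuit in the upright canister (about (205,370)), and the gripper clear of everything.

```bash
python3 -c "
from station import ctrl
print(ctrl.hand_in())"
```

```text
the job is handed in; nothing more can be done
None
```

I took the smallest tongs from the rest, picked the domed biscuit off the board with them and released it in the glass canister. I then stood the tongs back in the rest and handed the job in at about 19 s of the 56 s allowed.

**Last checks before handing in:**
- **Tongs:** they stand upright in the rest. Their bow is at (0.543, 0.294) with its top at 0.120 m, within about 1 mm of where it was before I picked them up.
- **Biscuit and canister:** the biscuit lies on the floor of the canister, and the canister is upright. The gripper itself never touched the biscuit.
- **Robot:** the gripper was open and clear of everything, and the wrist force reported after each move was never above about 2 N.

No check failed. The only disagreement was 1–3 mm between cameras on the rest and canister positions, well inside the clearances. `hand_in()` gives no verdict, and I did not look again after it.

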